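# Set the stacked bowl and cup on their sloping drying rests

### The job

The washed cup stands mouth-down over the foot of the upturned steel bowl: unstack them and set each, still mouth-down, on its own sloping wire rest, the bowl on the wide rest and the cup on the narrow one. Each must stand square on both rails, centred across them, its rim down against the stop bar at the low end or within a centimetre of it. Lower them gently, never dropping them, do not shift the bottle, the jar or the plates in the stand, and let go of everything.

Things in the scene. Friction and masses are not known exactly. Their poses are not given: they have to be found in the camera images.
- cup_center (a point): Plain white plastic cup, mouth-down, 80 mm tall, conical: outer diameter 80 mm at the mouth (bottom), 60 mm at the closed base (top), wall 4 mm, about 60 g. Point: on its axis, half-way up (40 mm above the mouth plane); z points from mouth to base. At the start it stands on the bowl's shoulder, round the bowl's foot, its mouth 44 mm above the sill.
- bowl_center (a point): Steel bowl, upturned, 68 mm tall: rim (bottom) 130 mm across, upright side for 14 mm, then narrowing to a flat shoulder 84 mm across, 44 mm above the rim plane; on it a solid round foot, 50 mm across, 24 mm tall, the place to grip. About 250 g. Point: on its axis, 34 mm above the rim plane; z points from rim to foot.
- bowl_deck: Wide wire rest (fixed): two 8 mm rails, centres 80 mm apart, 150 mm long, sloping 25 deg down roughly towards the robot; 8 mm stop bar across the low end, 69 mm down-slope of the origin, its top 12 mm above the rail tops. Origin: midway between the rails at rail-top level, 85 mm above the sill; seat of the bowl's rim-plane centre. x up the slope, y across, z square off the rails, upward.
- cup_deck: Narrow wire rest (fixed): two 8 mm rails, centres 28 mm apart, 100 mm long, sloping 25 deg down roughly towards the robot; 8 mm stop bar across the low end, 44 mm down-slope of the origin, its top 12 mm above the rail tops. Origin: midway between the rails at rail-top level, 85 mm above the sill; seat of the cup's mouth-plane centre. x up the slope, y across, z square off the rails, upward.
- bottle: Bystander: grey plastic detergent bottle, 58 mm in diameter, 170 mm tall, standing loose on the sill. Origin: centre of its underside.
- jar: Bystander: glass jar with a steel cap, 60 mm in diameter, 100 mm tall, standing loose on the sill. Origin: centre of its underside.
- plate0: Bystander: stainless steel plate, 180 mm in diameter, 6 mm thick, standing on edge in the dish stand beyond the work. Origin: its centre; y is the disc's axis.
- plate1: Bystander: the second, equal plate in the dish stand, 70 mm from the first. Origin: its centre; y is the disc's axis.
- plate_stand: Metal wire dish stand (fixed), 158 mm by 148 mm, uprights 89 mm tall; with the plates in it 200 mm tall. Origin: centre of its underside.
Mind the look-alikes: they are no part of the job. What is shaped like the part that bears cup_center but brown or pink is not meant.

How it is judged (in metres and radians):
At the end, for the whole second after the job is handed in: Bowl and cup each rest mouth-down on both rails of their own rest, at rest: rim against the stop bar or at most 14 mm up the slope from it, centred between the rails to 14 mm (bowl) and 10 mm (cup), height over the rails right to 6 mm, axis square to the rails to 0.12 rad (x of bowl_center in the frame of bowl_deck between -0.006 and 0.014 m and y of bowl_center in the frame of bowl_deck between -0.014 and 0.014 m and z of bowl_center in the frame of bowl_deck between 0.028 and 0.04 m and angle between the z axis of bowl_center and the z axis of bowl_deck, either way round below 0.12 rad and angle between each of bowl_center, cup_center's own z axis and vertical below 0.8 rad and linear speed of each of bowl, cup below 0.02 m/s and contact force between bowl and bowl_deck above 0.1 N and x of cup_center in the frame of cup_deck between -0.006 and 0.014 m and y of cup_center in the frame of cup_deck between -0.01 and 0.01 m and z of cup_center in the frame of cup_deck between 0.034 and 0.046 m and angle between the z axis of cup_center and the z axis of cup_deck, either way round below 0.12 rad and contact force between cup and cup_deck above 0.1 N); the robot touches nothing.
It fails at once if the bottle or the jar is shifted by more than 25 mm (distance of any of bottle, jar from where it was at the start of the episode above 0.025 m).
It fails at once if a plate is shifted by more than 25 mm (distance of any of plate0, plate1 from where it was at the start of the episode above 0.025 m).
It fails at once if the bowl or the cup is banged on a rest (over 80 N) or flops down on it (turning at over 4 rad/s) (contact force between bowl and bowl_deck above 80 N or contact force between cup and cup_deck above 80 N or (contact force between bowl and bowl_deck above 0.1 N and angular speed of bowl above 4 rad/s) or (contact force between cup and cup_deck above 0.1 N and angular speed of cup above 4 rad/s)).
It fails at once if the bowl or the cup is dropped (falls freely at over 0.45 m/s, touching nothing) ((contact force between bowl and anything else below 0.02 N and linear speed of bowl above 0.45 m/s) or (contact force between cup and anything else below 0.02 N and linear speed of cup above 0.45 m/s)).
It fails at once if the bowl or the cup is tipped over (more than 1 rad) (angle between any of bowl_center, cup_center's own z axis and vertical above 1 rad).
It also fails if it takes over 61 s, if anything falls off the work surface, if the arm or the gripper's body presses on something with over 40 N, if the wrist force passes 120 N, or if a joint passes its speed limit or range.

### The arm

A 7-joint arm with a two-finger parallel gripper is mounted at the origin on the work surface. World frame = base frame: x ahead of the robot, y to its left, z up, the work surface at z = 0. Lengths are in m, angles in degrees, forces in N, time in s.
With the tool pointing down it reaches from about 0.425 to 0.875 m from the base axis. Payload 4.7 kg.
Tool frame: the origin (TCP) lies midway between the tips of the shut fingers; the grasp point (between the pads) lies 19 mm behind it; z points along the fingers, y is the direction in which the jaws open and shut (so a half turn about z gives the same grasp; the last joint's range is limited). The gripper opens to 87 mm and grips with 3 to 60 N. Pads are 19 mm wide; open, the fingers measure 117 mm over their backs; the gripper's body (75 mm by 190 mm) begins 51 mm behind the grasp point.
Start: joints at [-68.062, 18.392, -4.016, 83.108, 1.295, 78.541, -3.26], TCP at [0.234, 0.606, 0.223] pointing down, gripper open.
Joint ranges: [-163.93, 163.93], [-17.29, 119.83], [-79.2, 71.16], [3.27, 140.29], [-89.18, 269.18], [5.43, 117.66], [-154.24, 154.24]. Speed limits (degrees/s): [147.25, 147.25, 180, 180, 180, 180, 180].

### API

Orientations are given as [roll, pitch, yaw] about the fixed x, y, z axes, in that order (R = Rz(yaw) Ry(pitch) Rx(roll)).
In Python, from cell import env gives the robot as it stands.
- The arm moves only by the tool apply_moves, never from a script. Its argument "targets" is a list of rows, each a list of 2 entries, a list of its own where there are three numbers: the shift along the world's x, y, z in mm, then the turn, a rotation vector about the world's x, y, z in rad. A call has 1 to 8 rows; each row is the pose to reach, as a shift and turn from the pose commanded when the call began; what a row does not reach only later rows make up. A row lasts 1/10 s, in which the tool goes at most 50 mm and 8.59 degrees, less where a joint would pass 70% of its speed; a pose out of reach is approached as far as the arm can. A call with a gripper value outside its range is refused whole. "hand" is the finger opening in mm, from 0 to 87, set as the call begins (left out, the last holds). The fingers move at their own pace and stop on an object; "squeeze" is the grip in N (left out, the last holds). Time passes only in rows, so rows that repeat a pose let the fingers close. It gives the time, the measured TCP pose, the force and the opening at its end, in the units of the state.
- env.get_obs(): the state, without advancing time (a new reading comes with each control period).
- env.read_camera(name): name is "scene" or "side" or "wrist"; returns a dict with "image" (384x512x3 uint8, red, green, blue), "camera_matrix" (3x3 intrinsics, pixels), "camera_from_world" (4x4, takes a point from world to camera coordinates); the wrist camera has in their place "mount" (4x4, takes a point from camera to tool coordinates, whose origin is the TCP and whose axes are the flange's). Camera axes: x right, y down, z forward; pixel columns grow to the right and rows downward; lengths in m; the calibration is good to about 2 mm. A picture is of the moment at which its call begins: read the wrist's pose just before it. There is no depth.
- env.sign_off(): hands the job in, once; it reports no verdict.
Trained networks look in a picture, given as the dict that the camera call returned (one of the last four; its "shot" number tells which), for a name from the list of things; names that differ only in an ending like _2 or _b are one class to them, and where a whole thing is asked for, a point or a joint stands for the part that bears it (a point fixed in the world has none). Each returns a list of dicts, best first, with "conf" (0 to 1); they miss things now and then, are a little off and sometimes report something else, mostly with a low value. They report only what shows in the picture. A call takes as long as a camera call. They do not tell look-alikes from the thing itself.
- env.regions_of(picture, target): "region" (384x512 bool, what is visible of it) and "rect" ([left, top, right, bottom] in pixels, round what is visible of it).
The state is a dict: "time_s": time; "qpos": joint angles; "joint_velocities": joint speeds; "effort": joint torques, N m; "tool_pos": TCP position; "tool_rot": TCP orientation; "force": force on the tool from outside, world axes, zero at the start; "wrist_torque": the same for the moment, N m; "grip_width": finger opening in m.
Only numpy, scipy, OpenCV 4.12 (cv2) and the standard library are available. Lean on these libraries where they do the work, as an engineer would, in place of code of your own. Each camera call takes 0.05 s, during which the arm holds its last target. There are 200 camera calls.

## Working session

There is one attempt and no reset: what is moved stays moved. The work goes in short steps, Python scripts to look and compute and a tool call to move; the robot and the scene stay as the last step left them, time stands still between calls to the robot, and variables do not carry over. Pictures are saved under pics/ and viewed, about 8 in all and at most 12, crops included, and the job is handed in when it is done.

Besides the shell and the picture viewer there is one more tool, called after "Call:" as name(argument=value, ...), one argument or row to a line, values as JSON. apply_moves: Moves the arm, as the interface text tells. Its arguments: {"type":"object","properties":{"targets":{"type":"array","items":{"type":"array"}},"hand":{"type":"number"},"squeeze":{"type":"number"}},"required":["targets"]}

```bash
ls; mkdir -p pics
cat > h.py <<'E'
import numpy as np, cv2
from cell import env
def save(p,n): cv2.imwrite('pics/'+n, p['image'][:,:,::-1])
E
python3 - <<'E'
from h import *
o=env.get_obs(); print({k:np.round(v,3) for k,v in o.items()})
ims=[]
for c in ['scene','side']:
    p=env.read_camera(c); save(p,c+'0.png'); ims.append(p['image'])
    np.savez('pics/'+c+'.npz',K=p['camera_matrix'],T=p['camera_from_world'])
    print(c,p['camera_matrix'].round(1).tolist(),p['camera_from_world'].round(3).tolist())
    for t in ['cup_center','bowl_center','bowl_deck','cup_deck','bottle','jar','plate0','plate_stand']:
        r=env.regions_of(p,t); print(t,[(round(d['conf'],2),np.round(d['rect']).tolist(),int(d['region'].sum())) for d in r[:4]])
E
```

```text
pics
{'time_s': np.float64(0.0), 'qpos': array([-68.06 ,  18.439,  -4.016,  83.175,   1.296,  78.54 ,  -3.262]), 'joint_velocities': array([-0.036, -0.046,  0.092,  0.044, -0.034,  0.013,  0.045]), 'effort': array([ 0.0000e+00, -4.9129e+01, -4.0400e-01, -3.1253e+01, -6.4000e-02,
        4.4000e-02,  0.0000e+00]), 'tool_pos': array([0.234, 0.606, 0.221]), 'tool_rot': array([-1.79891e+02,  7.00000e-03,  1.58868e+02]), 'force': array([0.522, 0.862, 0.534]), 'wrist_torque': array([ 0.01,  0.03, -0.02]), 'grip_width': np.float64(0.087)}
scene [[403.4, 0.0, 258.7], [0.0, 403.4, 187.1], [0.0, 0.0, 1.0]] [[-0.159, 0.987, 0.01, 0.03], [0.669, 0.115, -0.734, -0.383], [-0.726, -0.11, -0.679, 1.782], [0.0, 0.0, 0.0, 1.0]]
cup_center [(0.9, [313.0, 160.0, 337.0, 194.0], 651), (0.71, [326.0, 206.0, 352.0, 239.0], 718), (0.6, [359.0, 166.0, 383.0, 201.0], 646)]
bowl_center [(0.84, [301.0, 179.0, 345.0, 207.0], 734), (0.72, [313.0, 161.0, 334.0, 194.0], 629)]
bowl_deck [(0.68, [138.0, 150.0, 171.0, 167.0], 108)]
cup_deck []
bottle [(0.58, [188.0, 131.0, 210.0, 182.0], 658)]
jar [(0.64, [276.0, 154.0
[... 250 characters left out ...]
29.9, 199.0], [0.0, 0.0, 1.0]] [[0.999, -0.031, 0.007, -0.664], [-0.018, -0.728, -0.685, 0.124], [0.027, 0.685, -0.728, 1.267], [0.0, 0.0, 0.0, 1.0]]
cup_center [(0.86, [200.0, 121.0, 219.0, 152.0], 358), (0.65, [251.0, 136.0, 274.0, 171.0], 590), (0.64, [206.0, 136.0, 232.0, 171.0], 624)]
bowl_center [(0.8, [199.0, 160.0, 237.0, 185.0], 474)]
bowl_deck [(0.86, [188.0, 283.0, 254.0, 338.0], 435)]
cup_deck [(0.71, [215.0, 215.0, 244.0, 228.0], 27)]
bottle [(0.76, [195.0, 239.0, 215.0, 289.0], 851)]
jar [(0.62, [205.0, 173.0, 221.0, 212.0], 547)]
plate0 [(0.97, [266.0, 165.0, 327.0, 200.0], 994), (0.85, [270.0, 183.0, 334.0, 224.0], 2071)]
plate_stand [(0.81, [275.0, 221.0, 322.0, 241.0], 62)]
```

```bash
python3 -c "
import cv2
for c in ['scene','side']:
    cv2.imwrite('pics/%s0b.png'%c,cv2.resize(cv2.imread('pics/%s0.png'%c),(800,600),interpolation=cv2.INTER_CUBIC))"
```

```text
(no output)
```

View pics/scene0b.png

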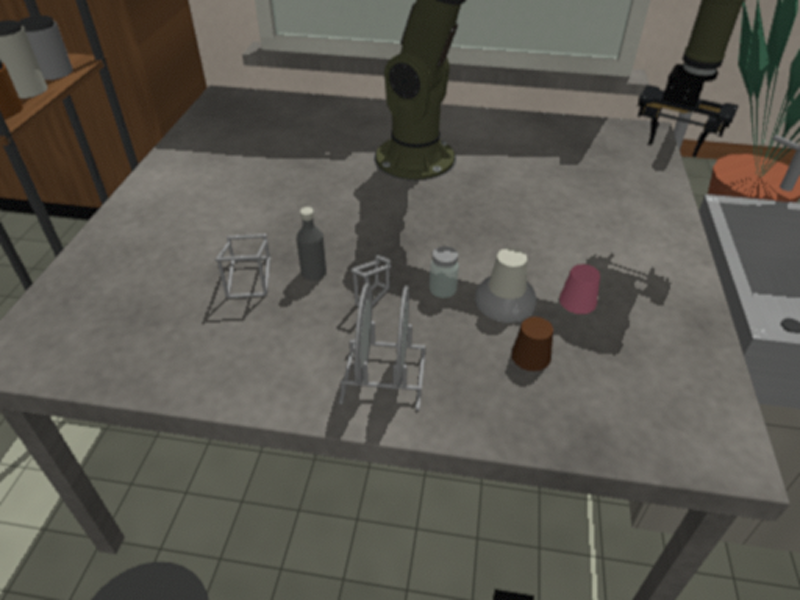

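View pics/side0b.png

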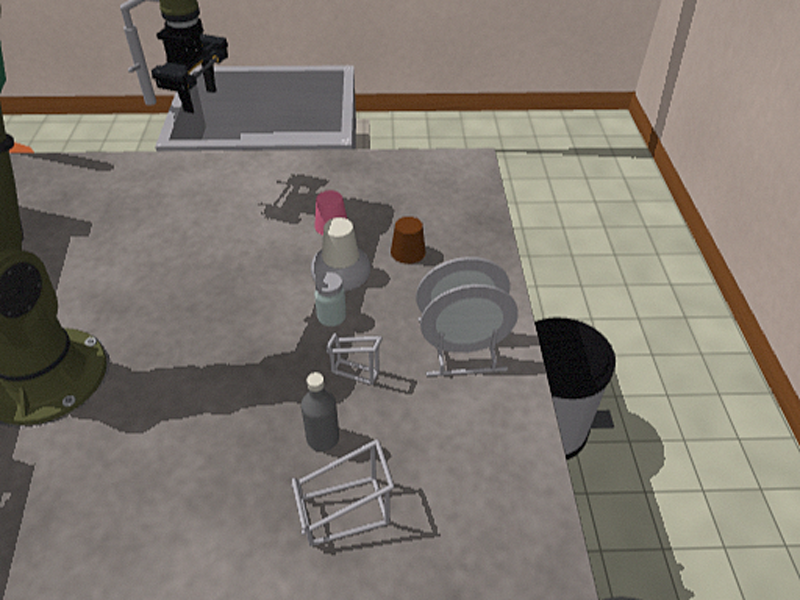

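```bash
cat >> h.py <<'E'
C={c:np.load('pics/%s.npz'%c) for c in ['scene','side']}
def P(c): return C[c]['K']@C[c]['T'][:3]
def tri(a,b):
    X=cv2.triangulatePoints(P('scene'),P('side'),np.float64(a),np.float64(b))[:,0]; return X[:3]/X[3]
def atz(c,uv,z):
    M=P(c); A=M[:,[0,1]]; 
    H=np.c_[M[:,0],M[:,1],M[:,2]*z+M[:,3]]; w=np.linalg.inv(H)@[*uv,1]; return w[:2]/w[2]
E
python3 - <<'E'
from h import *
s=1.5625
for n,a,b in [('cuptop',(512,257),(340,227)),('bottlecap',(307,211),(316,379)),('jartop',(445,255),(329,282)),('pinktop',(586,272),(330,199)),('browntop',(538,327),(409,226))]:
    print(n,tri(np.array(a)/s,np.array(b)/s).round(3))
for n,z,a,b in [('cuptop',.124,(512,257),(340,227)),('bowldeck',.085,(245,265),(343,485)),('cupdeck',.085,(371,278),(356,352))]:
    print(n,atz('scene',np.array(a)/s,z).round(3),atz('side',np.array(b)/s,z).round(3))
a=cv2.imread('pics/scene0.png');b=cv2.imread('pics/side0.png')
f=lambda i,x,y:cv2.resize(i[y:y+75,x:x+100],(400,300),interpolation=cv2.INTER_CUBIC)
cv2.imwrite('pics/crop1.png',np.vstack([np.hstack([f(a,115,135),f(b,165,275)]),np.hstack([f(a,200,150),f(b,185,200)])]))
p=env.read_camera('wrist');print(p['camera_matrix'].round(1).tolist(),p['mount'].round(3).tolist())
E
```

```text
cuptop [0.557 0.277 0.125]
bottlecap [ 0.533 -0.149  0.169]
jartop [0.538 0.142 0.097]
pinktop [0.527 0.431 0.08 ]
browntop [0.701 0.335 0.078]
cuptop [0.555 0.277] [0.557 0.276]
bowldeck [ 0.627 -0.262] [ 0.574 -0.288]
cupdeck [0.623 0.001] [ 0.591 -0.026]
[[276.7, 0.0, 255.4], [0.0, 276.7, 192.4], [0.0, 0.0, 1.0]] [[-0.001, -0.952, -0.305, 0.085], [1.0, -0.001, -0.001, -0.001], [0.001, -0.305, 0.952, -0.162], [0.0, 0.0, 0.0, 1.0]]
```

View pics/crop1.png

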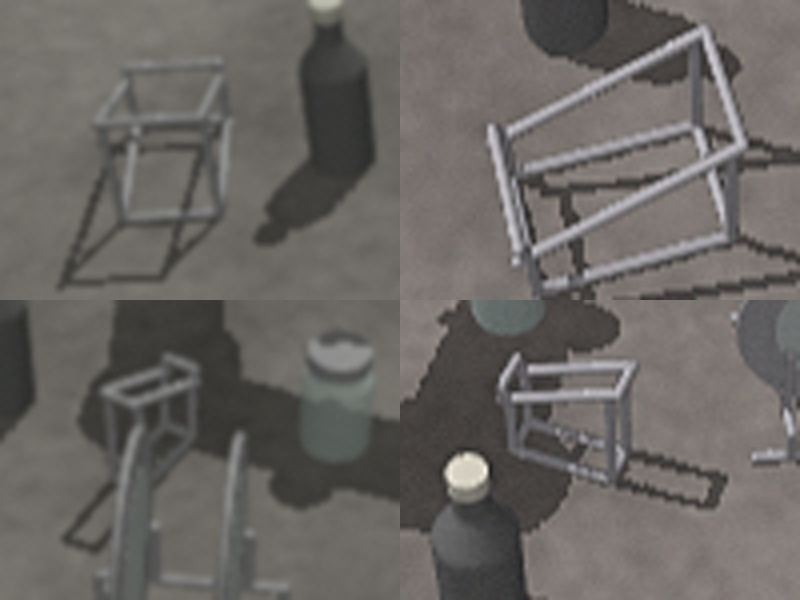

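```bash
cat >> h.py <<'E'
from scipy.optimize import least_squares
def Rdeck(yaw):
    c,s=np.cos(yaw),np.sin(yaw); Rz=np.array([[c,-s,0],[s,c,0],[0,0,1]])
    t=-np.radians(25); Ry=np.array([[np.cos(t),0,np.sin(t)],[0,1,0],[-np.sin(t),0,np.cos(t)]])
    t=np.radians(25); return Rz@np.array([[np.cos(t),0,-np.sin(t)],[0,1,0],[np.sin(t),0,np.cos(t)]])
def proj(M,X):
    q=M@np.r_[X,1]; return q[:2]/q[2]
E
python3 - <<'E'
from h import *
def fit(x0,half,stop,L,obs):
    # obs: (cam,kind,sign,uv)
    def loc(k,s,w,xh):
        return {'H':(xh,s*half,-.004),'S':(-stop,s*w,.008)}[k]
    def res(p):
        R=Rdeck(p[2]); o=np.array([p[0],p[1],.085]); r=[]
        for c,k,s,uv in obs: r+=list(proj(P(c),o+R@np.array(loc(k,s,p[3],p[4])))-uv)
        return r
    f=least_squares(res,x0,loss='soft_l1'); print(f.x.round(3),np.degrees(f.x[2]).round(1),np.round(res(f.x),1))
o=lambda x,y,ox,oy:np.array([x/4+ox,y/4+oy])
B=[('scene','S',-1,o(125,68,115,135)),('scene','S',1,o(222,64,115,135)),('scene','H',-1,o(102,122,115,135)),('scene','H',1,o(226,122,115,135)),
('side','H',1,o(303,32,165,275)),('side','H',-1,o(342,145,165,275)),('side','S',1,o(91,128,165,275)),('side','S',-1,o(117,262,165,275))]
fit([.59,-.28,.2,.044,.08],.04,.069,.15,B)
D=[('scene','S',-1,o(166,60,200,150)),('scene','S',1,o(196,70,200,150)),('scene','H',-1,o(106,92,200,150)),
('side','H',1,o(232,66,185,200)),('side','H',-1,o(220,98,185,200)),('side','S',1,o(116,57,185,200)),('side','S',-1,o(104,90,185,200))]
fit([.6,-.01,-.3,.018,.056],.014,.044,.1,D)
E
```

```text
[ 0.57  -0.287  0.276  0.043  0.074] 15.8 [-0.9 -0.2 -0.1 -0.8 -0.9 -0.1 -6.1 -1.8 -0.2 -0.5 -0.2 -0.3 -0.1 -0.3
  0.9 -2.1]
[ 0.588 -0.005 -0.374  0.015  0.048] -21.4 [-0.3 -0.5 -0.2 -0.  -0.4  0.1  0.1 -0.1 -0.4 -0.9  0.8  0.3 -0.3 -0.5]
```

Call:
apply_moves(
  targets=[
    [[240,-310,90],[0,0,0]],
    [[240,-310,90],[0,0,0]],
    [[240,-310,90],[0,0,0]],
    [[240,-310,90],[0,0,0]],
    [[240,-310,90],[0,0,0]],
    [[240,-310,90],[0,0,0]],
    [[240,-310,90],[0,0,0]],
    [[240,-310,90],[0,0,0]],
  ],
)

```text
time_s: 1.75
tool_pos: [0.4739, 0.2963, 0.3129]
tool_rot: [179.9, 0.0, 158.9]
force: [1.2, 0.1, -0.6]
grip_width: 0.0871
```

```bash
cat >> h.py <<'E'
from scipy.spatial.transform import Rotation as Ro
def wrist(n=None):
    o=env.get_obs(); p=env.read_camera('wrist')
    T=np.eye(4); T[:3,:3]=Ro.from_euler('xyz',o['tool_rot'],degrees=True).as_matrix(); T[:3,3]=o['tool_pos']
    M=p['camera_matrix']@np.linalg.inv(T@p['mount'])[:3]
    if n: save(p,n+'.png'); np.save('pics/'+n+'.npy',M)
    return p,M
def back(M,uv,z):
    H=np.c_[M[:,0],M[:,1],M[:,2]*z+M[:,3]]; w=np.linalg.inv(H)@[*uv,1]; return w[:2]/w[2]
E
python3 - <<'E'
from h import *
p,M=wrist('wcup')
for t in ['cup_center','bowl_center']:
    for d in env.regions_of(p,t): 
        r=d['rect'];print(t,round(d['conf'],2),np.round(r),d['region'].sum())
print(proj(M,[.556,.277,.124]),proj(M,[.556,.277,.0]))
E
```

```text
cup_center 0.96 [236. 183. 288. 247.] 2420
cup_center 0.91 [293. 235. 330. 297.] 799
cup_center 0.69 [315. 133. 374. 185.] 2268
bowl_center 0.69 [223. 162. 302. 226.] 2166
[264.57713135 230.77339407] [262.43492554 201.00623336]
```

Call:
apply_moves(
  targets=[
    [[80,-300,0],[0,0,0]],
    [[80,-300,0],[0,0,0]],
    [[80,-300,0],[0,0,0]],
    [[80,-300,0],[0,0,0]],
    [[80,-300,0],[0,0,0]],
    [[80,-300,0],[0,0,0]],
    [[80,-300,0],[0,0,0]],
    [[80,-300,0],[0,0,0]],
  ],
)

```text
time_s: 2.7
tool_pos: [0.5531, -0.0032, 0.3119]
tool_rot: [-180.0, -0.0, 158.7]
force: [0.4, 1.4, -0.1]
grip_width: 0.0872
```

Run:
```python
from h import *
p,M=wrist('wdc'); print(env.get_obs()['joint_velocities'].round(1))
```

```text
[-1.6 -0.2 -2.2  0.1 -0.5  0.1 -0.1]
```

Call:
apply_moves(
  targets=[
    [[-20,-270,0],[0,0,0.14]],
    [[-20,-270,0],[0,0,0.28]],
    [[-20,-270,0],[0,0,0.4]],
    [[-20,-270,0],[0,0,0.4]],
    [[-20,-270,0],[0,0,0.4]],
    [[-20,-270,0],[0,0,0.4]],
    [[-20,-270,0],[0,0,0.4]],
    [[-20,-270,0],[0,0,0.4]],
  ],
)

```text
time_s: 3.55
tool_pos: [0.5342, -0.2692, 0.3115]
tool_rot: [179.9, -0.0, -178.0]
force: [-0.2, 1.1, -0.2]
grip_width: 0.0871
```

Run:
```python
from h import *
p,M=wrist('wdb'); print(env.get_obs()['joint_velocities'].round(1))
a=cv2.imread('pics/wdc.png');b=cv2.imread('pics/wdb.png')
cs=[]
for im,M_,o in [(a,np.load('pics/wdc.npy'),[.588,-.005,.085]),(b,M,[.57,-.287,.085])]:
    u=proj(M_,o); print(u); x,y=int(np.clip(u[0]-100,0,312)),int(np.clip(u[1]-120,0,144)); print(x,y)
    cs.append(cv2.resize(im[y:y+240,x:x+200],(400,480)))
cv2.imwrite('pics/crop2.png',np.hstack(cs))
```

```text
[-0.7 -0.3 -0.4  0.2  0.3 -0.1  0.2]
[263.87865946 188.42410288]
163 68
[242.86087002 190.11523965]
142 70
```

View pics/crop2.png

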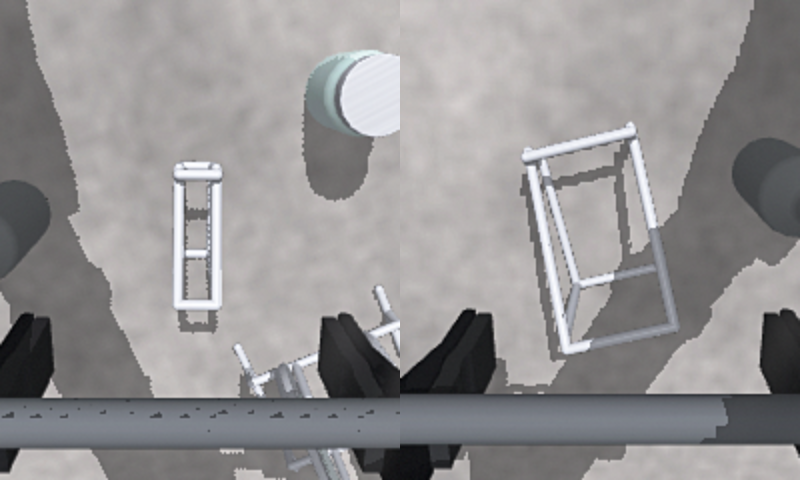

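```bash
cat > f2.py <<'E'
from h import *
def fit(M,x0,half,stop,obs):
    def res(p):
        R=Rdeck(p[2]); o=np.array([p[0],p[1],.085]); r=[]
        for k,s,uv in obs:
            l={'H':(p[4],s*half,-.004),'S':(-stop,s*p[3],.008)}[k]
            r+=list(proj(M,o+R@np.array(l))-uv)
        return r
    f=least_squares(res,x0); print(f.x.round(4),np.degrees(f.x[2]).round(1),np.round(res(f.x),1)); return f.x
q=lambda x,y,ox,oy:np.array([x/2+ox,y/2+oy])
fit(np.load('pics/wdc.npy'),[.588,-.005,-.37,.015,.048],.014,.044,[('S',-1,q(174,174,163,68)),('S',1,q(221,174,163,68)),('H',-1,q(180,305,163,68)),('H',1,q(215,305,163,68))])
fit(np.load('pics/wdb.npy'),[.57,-.287,.27,.043,.074],.04,.069,[('S',-1,q(125,157,142,70)),('S',1,q(233,130,142,70)),('H',-1,q(168,350,142,70)),('H',1,q(275,326,142,70))])
# cup on wrist picture: fit x,y by silhouette of cup mask
M=np.load('pics/wcup.npy'); im=cv2.imread('pics/wcup.png'); cv2.imwrite('pics/wc.png',cv2.resize(im[150:270,200:320],(480,480)))
E
python3 f2.py
```

```text
[ 0.583  -0.0065 -0.3726  0.0171  0.0506] -21.3 [ 0.   0.   0.   0.  -0.9 -0.   0.9 -0. ]
[ 0.5666 -0.289   0.2675  0.0412  0.076 ] 15.3 [-0.2 -0.2 -0.1  0.2 -0.1 -0.2  0.3  0.2]
```

View pics/wc.png

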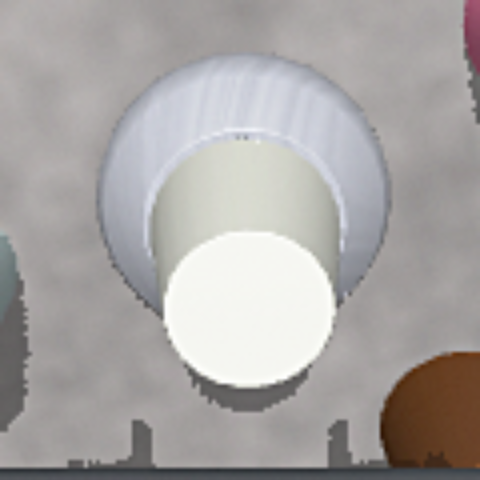

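```bash
python3 -c "
from h import *
M=np.load('pics/wcup.npy')
print(back(M,(262.25,227.25),.124), back(M,(261,227.5),.124))
print(proj(M,[.551,.277,.007]))
im=cv2.imread('pics/wcup.png')
d=M[0]*0
"
```

```text
[0.5498007 0.275878 ] [0.54952905 0.2741246 ]
[261.54137749 199.86056021]
```

Call:
apply_moves(
  targets=[
    [[10,370,0],[0,0,-0.14]],
    [[10,370,0],[0,0,-0.28]],
    [[10,370,0],[0,0,-0.4]],
    [[10,370,0],[0,0,-0.4]],
    [[10,370,0],[0,0,-0.4]],
    [[10,370,0],[0,0,-0.4]],
    [[10,370,0],[0,0,-0.4]],
    [[10,370,0],[0,0,-0.4]],
  ],
)

```text
time_s: 4.4
tool_pos: [0.5413, 0.1059, 0.3122]
tool_rot: [179.9, -0.1, 159.4]
force: [0.5, -0.4, 0.8]
grip_width: 0.087
```

Call:
apply_moves(
  targets=[
    [[9,175,0],[0,0,0]],
    [[9,175,0],[0,0,0]],
    [[9,175,0],[0,0,0]],
    [[9,175,0],[0,0,0]],
    [[9,175,-50],[0,0,0]],
    [[9,175,-100],[0,0,0]],
    [[9,175,-130],[0,0,0]],
    [[9,175,-150],[0,0,0]],
  ],
)

```text
time_s: 5.2
tool_pos: [0.5481, 0.2761, 0.1587]
tool_rot: [-179.9, -0.2, 159.2]
force: [0.3, -0.5, 1.0]
grip_width: 0.0869
```

Call:
apply_moves(
  targets=[
    [[0,0,-30],[0,0,0]],
    [[0,0,-60],[0,0,0]],
    [[0,0,-78],[0,0,0]],
    [[0,0,-78],[0,0,0]],
    [[0,0,-78],[0,0,0]],
    [[0,0,-78],[0,0,0]],
  ],
)

```text
time_s: 5.8
tool_pos: [0.5523, 0.2749, 0.0858]
tool_rot: [179.9, 0.1, 159.0]
force: [-0.0, -0.6, 0.8]
grip_width: 0.0871
```

Run:
```python
from h import *
o=env.get_obs();print(o['tool_pos'].round(4),o['force'].round(1))
p,M=wrist('wg'); a=p['image']; b=env.read_camera('side')['image'][105:205,170:270]
cv2.imwrite('pics/g1.png',np.hstack([a[72:372,100:400],cv2.resize(b,(300,300))])[:,:,::-1])
```

```text
[0.5523 0.2749 0.0858] [-0.  -0.6  0.8]
```

View pics/g1.png

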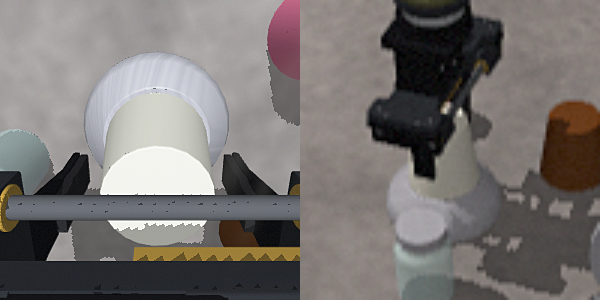

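Run:
```python
from h import *
M=np.load('pics/wg.npy');print(back(M,(257,268),.124),proj(M,[.5523,.2749,.124]))
```

```text
[0.54790084 0.27621868] [257.65818411 275.64024837]
```

Call:
apply_moves(
  targets=[
    [[0,0,0],[0,0,0]],
    [[0,0,0],[0,0,0]],
    [[0,0,0],[0,0,0]],
    [[0,0,0],[0,0,0]],
    [[0,0,0],[0,0,0]],
    [[0,0,0],[0,0,0]],
    [[0,0,0],[0,0,0]],
  ],
  hand=45,
  squeeze=12,
)

```text
time_s: 6.6
tool_pos: [0.5524, 0.2733, 0.0845]
tool_rot: [179.9, 0.0, 158.9]
force: [0.3, 0.7, 2.9]
grip_width: 0.0715
```

Call:
apply_moves(
  targets=[
    [[0,0,0],[0,0,0]],
    [[0,0,0],[0,0,0]],
    [[0,0,15],[0,0,0]],
    [[0,0,40],[0,0,0]],
    [[0,0,80],[0,0,0]],
    [[0,0,120],[0,0,0]],
    [[0,0,140],[0,0,0]],
    [[0,0,140],[0,0,0]],
  ],
)

```text
time_s: 7.4
tool_pos: [0.5536, 0.2732, 0.2283]
tool_rot: [179.7, 0.2, 158.8]
force: [-0.1, 0.1, -0.9]
grip_width: 0.0712
```

Run:
```python
from h import *
o=env.get_obs();print(o['tool_pos'].round(4),o['force'].round(1),o['grip_width'])
p,M=wrist('wl')
for t in ['cup_center','bowl_center']:
    for d in env.regions_of(p,t): print(t,round(d['conf'],2),np.round(d['rect']),d['region'].sum())
s=env.read_camera('side');
for t in ['cup_center','bowl_center']:
    for d in env.regions_of(s,t): print(t,round(d['conf'],2),np.round(d['rect']),d['region'].sum())
cv2.imwrite('pics/g2.png',np.hstack([p['image'][40:340,100:400],cv2.resize(s['image'][60:210,140:290],(400,400))[:300]])[:,:,::-1])
```

```text
[0.5536 0.2732 0.2283] [-0.1  0.1 -0.9] 0.07122413702632185
cup_center 0.92 [309. 212. 364. 265.] 936
cup_center 0.72 [326.  73. 408. 136.] 4329
cup_center 0.6 [198. 162. 317. 318.] 11741
bowl_center 0.78 [208. 111. 303. 182.] 4257
bowl_center 0.17 [113. 165. 188. 232.] 3117
cup_center 0.78 [251. 139. 273. 172.] 589
cup_center 0.74 [198. 139. 218. 154.] 238
cup_center 0.6 [204. 108. 230. 143.] 446
bowl_center 0.75 [202. 156. 234. 184.] 764
```

View pics/g2.png

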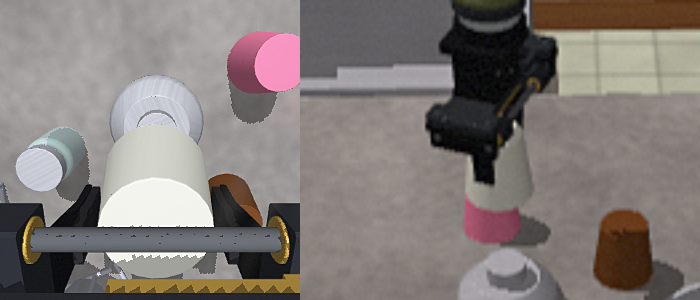

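Call:
apply_moves(
  targets=[
    [[0,-40,25],[0,0,0]],
    [[0,-85,30],[0,0,0]],
    [[0,-130,30],[-0.053,-0.135,0]],
    [[0,-175,30],[-0.106,-0.27,0]],
    [[-2,-220,20],[-0.159,-0.406,0]],
    [[-4,-255,0],[-0.159,-0.406,0]],
    [[-4,-265,-15],[-0.159,-0.406,0]],
    [[-4,-265,-15],[-0.159,-0.406,0]],
  ],
)

```text
time_s: 8.5
tool_pos: [0.5453, 0.0054, 0.2058]
tool_rot: [-179.7, 24.7, 158.8]
force: [-0.2, -0.0, -0.6]
grip_width: 0.0713
```

```bash
cat > chk.py <<'E'
from h import *
import sys
def deckloc(o,yaw,tcp): return Rdeck(yaw).T@(tcp-np.array(o))
o=env.get_obs(); T=Ro.from_euler('xyz',o['tool_rot'],degrees=True).as_matrix()
for n,q,y in [('cup',[.5855,-.006,.085],-.373),('bowl',[.568,-.288,.085],.2705)]:
    print(n,'tcp in deck',(deckloc(q,y,o['tool_pos'])*1000).round(1),'tool z',(Rdeck(y).T@T[:,2]).round(3),'tool x',(Rdeck(y).T@T[:,0]).round(3))
print(o['time_s'],o['tool_pos'].round(4),o['force'].round(1),o['grip_width'])
E
python3 chk.py
python3 - <<'E'
from h import *
p,M=wrist('wp1'); s=env.read_camera('side'); c=env.read_camera('scene')
save(s,'s1.png');save(c,'c1.png')
cv2.imwrite('pics/g3.png',np.hstack([cv2.resize(s['image'][170:270,180:280],(400,400),interpolation=2),cv2.resize(c['image'][120:220,190:290],(400,400),interpolation=2)])[:,:,::-1])
E
```

```text
cup tcp in deck [ 13.4  -4.  127. ] tool z [-0.005 -0.004 -1.   ] tool x [-1.    -0.002  0.005]
bowl tcp in deck [102.3 288.8  85.6] tool z [-0.083 -0.254 -0.964] tool x [-0.836  0.543 -0.071]
8.5 [0.5453 0.0054 0.2058] [-0.2 -0.  -0.6] 0.07133778799515926
```

View pics/g3.png

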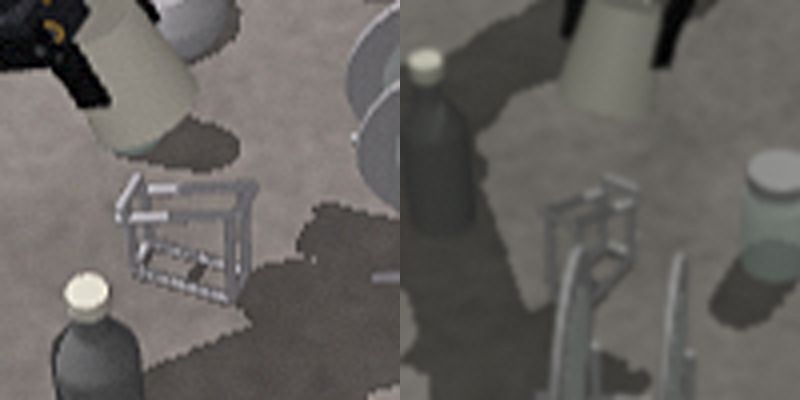

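Call:
apply_moves(
  targets=[
    [[8,-2,-24],[0,0,0]],
    [[16,-3,-48],[0,0,0]],
    [[21,-4,-62],[0,0,0]],
    [[23,-5,-68],[0,0,0]],
    [[23,-5,-68],[0,0,0]],
    [[23,-5,-68],[0,0,0]],
  ],
)

```text
time_s: 9.25
tool_pos: [0.5718, 0.0038, 0.1421]
tool_rot: [-179.9, 25.1, 158.9]
force: [0.2, 0.1, 0.3]
grip_width: 0.0719
```

```bash
python3 chk.py|sed 2d
python3 - <<'E'
from h import *
p,M=wrist('wp2'); s=env.read_camera('side'); c=env.read_camera('scene')
save(s,'s2.png');save(c,'c2.png')
cv2.imwrite('pics/g4.png',np.hstack([cv2.resize(s['image'][170:270,180:280],(400,400),interpolation=2),cv2.resize(c['image'][120:220,190:290],(400,400),interpolation=2)])[:,:,::-1])
E
```

```text
cup tcp in deck [ 9.3  4.1 58.7] tool z [ 0.001  0.001 -1.   ] tool x [-1.    -0.005 -0.001]
9.25 [0.5718 0.0038 0.1421] [0.2 0.1 0.3] 0.07189614045818839
```

View pics/g4.png

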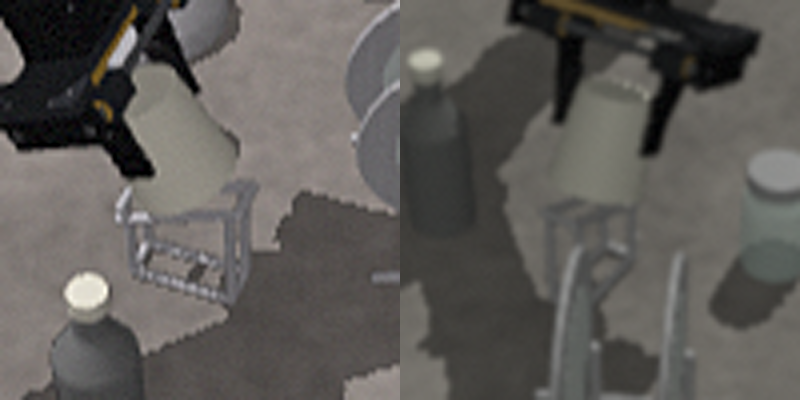

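Call:
apply_moves(
  targets=[
    [[0,-4,-5],[0,0,0]],
    [[0,-4,-10],[0,0,0]],
    [[0,-4,-13],[0,0,0]],
    [[0,-4,-13],[0,0,0]],
    [[0,-4,-13],[0,0,0]],
  ],
)

```text
time_s: 9.9
tool_pos: [0.5709, -0.001, 0.1279]
tool_rot: [-179.9, 25.0, 158.9]
force: [0.1, -0.0, -1.5]
grip_width: 0.0714
```

```bash
python3 chk.py|sed 2d
cat > cupfit.py <<'E'
from h import *
def cone(r0,r1,h,n=40):
    t=np.linspace(0,2*np.pi,n,endpoint=False); f=lambda r,z:np.c_[r*np.cos(t),r*np.sin(t),0*t+z]
    return np.r_[f(r0,0),f(r1,h)]
def sil(M,R,p,pts):
    X=(R@pts.T).T+p; q=np.c_[X,np.ones(len(X))]@M.T; return cv2.convexHull((q[:,:2]/q[:,2:]).astype(np.float32))[:,0]
def masks(cams,t,guess):
    out=[]
    for c in cams:
        p=env.read_camera(c); g=proj(P(c),guess); best=None
        for d in env.regions_of(p,t):
            r=d['rect']; e=abs((r[0]+r[2])/2-g[0])+abs((r[1]+r[3])/2-g[1])
            if best is None or e<best[0]: best=(e,d)
        out.append((c,best[1]['region'].astype(np.uint8))); print(c,g.round(0),np.round(best[1]['rect']),round(best[1]['conf'],2))
    return out
def fitpos(ms,R,pts,p0):
    # outline: each contour point of mask's lower part to hull distance; robust
    def res(p):
        r=[]
        for c,m in ms:
            h=sil(P(c),R,p,pts); cs=max(cv2.findContours(m,0,1)[0],key=len)[:,0].astype(float)
            r+=[cv2.pointPolygonTest(h,tuple(map(float,q)),True) for q in cs]
        return np.array(r)-.3
    f=least_squares(res,p0,loss='soft_l1',f_scale=.7,diff_step=1e-3); return f.x,np.abs(f.fun).mean()
E
python3 - <<'E'
from cupfit import *
R=Rdeck(-.373); o=np.array([.588,-.005,.085])
ms=masks(['scene','side'],'cup_center',o+R@[0,0,.05])
x,e=fitpos(ms,R,cone(.04,.03,.08),o+R@[.005,0,.005]); print(x.round(4),(R.T@(x-o)*1000).round(1),'vs mid deck',(R.T@(x-[.5855,-.006,.085])*1000).round(1),e)
E
```

```text
cup tcp in deck [ 4.2 -0.6 45.4] tool z [-0. -0. -1.] tool x [-1.    -0.004  0.   ]
9.9 [ 0.5709 -0.001   0.1279] [ 0.1 -0.  -1.5] 0.07136816870999656
scene [241. 156.] [226. 147. 249. 177.] 0.69
side [219. 207.] [213. 189. 241. 230.] 0.86
[ 0.5903 -0.0073  0.0906] [ 5.  -1.3  3.8] vs mid deck [6.8 0.6 3. ] 1.753139312609986
```

Call:
apply_moves(
  targets=[
    [[1,0,-2],[0,0,0]],
    [[1,-1,-3],[0,0,0]],
    [[2,-1,-4],[0,0,0]],
    [[2,-1,-4],[0,0,0]],
    [[2,-1,-4],[0,0,0]],
  ],
)

```text
time_s: 10.6
tool_pos: [0.5728, -0.0022, 0.1241]
tool_rot: [-179.9, 25.0, 158.9]
force: [-2.8, -0.8, 2.4]
grip_width: 0.0716
```

Call:
apply_moves(
  targets=[
    [[0,0,0],[0,0,0]],
    [[0,0,0],[0,0,0]],
    [[0,0,0],[0,0,0]],
    [[0,0,0],[0,0,0]],
  ],
  hand=87,
)

```text
time_s: 11.0
tool_pos: [0.5732, -0.0018, 0.1242]
tool_rot: [-179.9, 25.0, 158.9]
force: [-0.1, 0.1, -0.3]
grip_width: 0.0859
```

```bash
python3 chk.py|sed 2d
python3 - <<'E'
from cupfit import *
R=Rdeck(-.373); o=np.array([.588,-.005,.085])
ms=masks(['scene','side'],'cup_center',o+R@[0,0,.05])
x,e=fitpos(ms,R,cone(.04,.03,.08),o+R@[.005,0,.005]); print(x.round(4),(R.T@(x-o)*1000).round(1),e)
E
```

```text
cup tcp in deck [ 4.8 -0.6 41. ] tool z [ 0.  0. -1.] tool x [-1.    -0.004 -0.   ]
11.0 [ 0.5732 -0.0018  0.1242] [-0.1  0.1 -0.3] 0.08593874832477223
scene [241. 156.] [225. 145. 252. 177.] 0.62
side [219. 207.] [212. 191. 242. 232.] 0.7
[ 0.5896 -0.0081  0.0875] [ 3.5 -2.3  1.2] 1.1661136997543404
```

Call:
apply_moves(
  targets=[
    [[-5,2,11],[0,0,0]],
    [[-12,5,27],[0,0,0]],
    [[-24,9,54],[0,0,0]],
    [[-35,14,82],[0,0,0]],
    [[-42,16,120],[0,0,0]],
    [[-42,16,150],[0,0,0]],
    [[-42,50,150],[0.053,0.135,0]],
    [[-42,95,150],[0.106,0.27,0]],
  ],
)

```text
time_s: 12.0
tool_pos: [0.5313, 0.0927, 0.2777]
tool_rot: [179.7, 8.3, 158.7]
force: [-0.3, -1.1, 0.1]
grip_width: 0.0875
```

Call:
apply_moves(
  targets=[
    [[10,45,0],[0.053,0.136,0]],
    [[15,90,0],[0.053,0.136,0]],
    [[20,135,0],[0.053,0.136,0]],
    [[20,180,0],[0.053,0.136,0]],
    [[20,180,-30],[0.053,0.136,0]],
    [[20,180,-60],[0.053,0.136,0]],
    [[20,180,-60],[0.053,0.136,0]],
    [[20,180,-60],[0.053,0.136,0]],
  ],
)

```text
time_s: 12.8
tool_pos: [0.551, 0.2728, 0.2142]
tool_rot: [-180.0, -0.0, 158.8]
force: [-0.2, -0.4, 0.9]
grip_width: 0.0872
```

```bash
python3 chk.py|tail -1
python3 - <<'E'
from h import *
print(env.get_obs()['tool_rot'])
p,M=wrist('wb')
for d in env.regions_of(p,'bowl_center'): print(round(d['conf'],2),np.round(d['rect']),d['region'].sum())
u=proj(M,[.553,.275,.068]);print(u)
s=env.read_camera('side')['image']; c=env.read_camera('scene')['image']
f=lambda i,x,y:cv2.resize(i[y:y+75,x:x+75],(300,300),interpolation=2)
cv2.imwrite('pics/g5.png',np.vstack([np.hstack([cv2.resize(p['image'][90:240,180:330],(300,300)),f(s,185,180)]),np.hstack([f(c,205,135),f(c,285,150)])])[:,:,::-1])
E
```

```text
12.8 [0.551  0.2728 0.2142] [-0.2 -0.4  0.9] 0.087191456865781
[-1.79962951e+02 -1.44934282e-02  1.58849698e+02]
0.87 [211. 116. 307. 213.] 7231
[258.98396373 182.11658208]
```

View pics/g5.png

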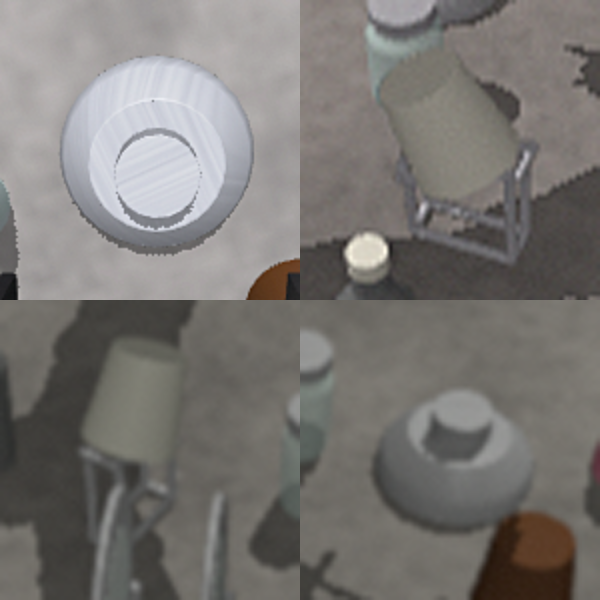

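Call:
apply_moves(
  targets=[
    [[1,2,-40],[0,0,0]],
    [[1,2,-80],[0,0,0]],
    [[1,2,-120],[0,0,0]],
    [[1,2,-150],[0,0,0]],
    [[1,2,-157],[0,0,0]],
    [[1,2,-157],[0,0,0]],
    [[1,2,-157],[0,0,0]],
  ],
)

```text
time_s: 13.7
tool_pos: [0.5537, 0.2758, 0.0595]
tool_rot: [179.8, 0.1, 158.9]
force: [-0.7, 1.1, -0.0]
grip_width: 0.0872
```

```bash
python3 chk.py|tail -1
```

```text
13.7 [0.5537 0.2758 0.0595] [-0.7  1.1 -0. ] 0.08715528730761528
```

Call:
apply_moves(
  targets=[
    [[-1,0,-6],[0,0,0]],
    [[-1,0,-11],[0,0,0]],
    [[-1,0,-11],[0,0,0]],
    [[-1,0,-11],[0,0,0]],
  ],
)

```text
time_s: 14.1
tool_pos: [0.551, 0.2751, 0.0462]
tool_rot: [180.0, 0.0, 158.9]
force: [0.1, -0.5, -0.2]
grip_width: 0.0872
```

Call:
apply_moves(
  targets=[
    [[0,0,0],[0,0,0]],
    [[0,0,0],[0,0,0]],
    [[0,0,0],[0,0,0]],
    [[0,0,0],[0,0,0]],
    [[0,0,0],[0,0,0]],
    [[0,0,0],[0,0,0]],
    [[0,0,0],[0,0,0]],
    [[0,0,0],[0,0,0]],
  ],
  hand=35,
  squeeze=40,
)

```text
time_s: 14.9
tool_pos: [0.5511, 0.2752, 0.0461]
tool_rot: [180.0, 0.0, 158.9]
force: [0.4, 0.3, -0.1]
grip_width: 0.049
```

Call:
apply_moves(
  targets=[
    [[0,0,8],[0,0,0]],
    [[0,0,25],[0,0,0]],
    [[0,0,60],[0,0,0]],
    [[0,0,105],[0,0,0]],
    [[0,-10,150],[0,0,0]],
    [[0,-25,195],[0,0,0]],
    [[0,-50,230],[0,0,0]],
    [[0,-80,255],[0,0,0]],
  ],
)

```text
time_s: 15.7
tool_pos: [0.5511, 0.1952, 0.3043]
tool_rot: [179.8, 0.1, 159.0]
force: [0.1, -0.1, -1.2]
grip_width: 0.0493
```

Call:
apply_moves(
  targets=[
    [[0,-40,0],[0,0,0.1]],
    [[-2,-85,0],[0,0,0.2]],
    [[-5,-130,0],[0,0,0.3]],
    [[-10,-175,0],[0,0,0.4]],
    [[-15,-220,0],[0,0,0.5]],
    [[-20,-265,0],[0,0,0.6]],
    [[-25,-310,0],[0,0,0.64]],
    [[-27,-350,0],[0,0,0.64]],
  ],
)

```text
time_s: 16.5
tool_pos: [0.5226, -0.1577, 0.3016]
tool_rot: [180.0, 0.0, -164.5]
force: [0.7, 0.1, -2.0]
grip_width: 0.049
```

Now to above the wide rest with the tilt.

Call:
apply_moves(
  targets=[
    [[0,-45,0],[0,0,0]],
    [[0,-90,0],[0.039,-0.14,0]],
    [[0,-130,0],[0.078,-0.28,0]],
    [[0,-143,0],[0.1165,-0.4206,0]],
    [[0,-143,-30],[0.1165,-0.4206,0]],
    [[0,-143,-70],[0.1165,-0.4206,0]],
    [[0,-143,-85],[0.1165,-0.4206,0]],
    [[0,-143,-85],[0.1165,-0.4206,0]],
  ],
)

```text
time_s: 17.3
tool_pos: [0.5205, -0.2899, 0.2168]
tool_rot: [-179.9, 24.5, -164.7]
force: [-0.1, 0.2, -1.3]
grip_width: 0.0491
```

Call:
apply_moves(
  targets=[
    [[0,0,0],[0,0,0]],
    [[0,0,0],[0,0,0]],
  ],
)

```text
time_s: 17.5
tool_pos: [0.5232, -0.2911, 0.2206]
tool_rot: [-179.6, 24.8, -164.6]
force: [1.0, 0.2, -2.7]
grip_width: 0.0493
```

```bash
python3 chk.py|tail -2
python3 - <<'E'
from cupfit import *
R=Rdeck(.2705); o=np.array([.570,-.287,.085])
pts=np.r_[cone(.065,.065,.014),cone(.042,.042,.044)[40:],cone(.025,.025,.068)[40:]]
ms=masks(['scene','side'],'bowl_center',o+R@[0,0,.12])
x,e=fitpos(ms,R,pts,o+R@[.005,0,.075]); print(x.round(4),(R.T@(x-o)*1000).round(1),e)
E
```

```text
bowl tcp in deck [ 17.4   9.  141.5] tool z [-0.003 -0.008 -1.   ] tool x [-1.     0.002  0.003]
17.5 [ 0.5232 -0.2911  0.2206] [ 1.   0.2 -2.7] 0.04930042723883951
scene [151. 122.] [132. 108. 175. 135.] 0.96
side [192. 291.] [179. 263. 229. 316.] 0.97
[ 0.5414 -0.2843  0.1757] [14.  10.3 93.5] 3.0538664687553307
```

Call:
apply_moves(
  targets=[
    [[4,-6,-20],[0,0,0]],
    [[10,-6,-42],[0,0,0]],
    [[17,-5,-60],[0,0,0]],
    [[22,-4,-72],[0,0,0]],
    [[22,-4,-72],[0,0,0]],
    [[22,-4,-72],[0,0,0]],
  ],
)

```text
time_s: 18.3
tool_pos: [0.5387, -0.2973, 0.1535]
tool_rot: [-179.2, 23.7, -164.6]
force: [0.2, -0.8, -3.1]
grip_width: 0.0492
```

```bash
python3 chk.py|tail -2
cat > bf.py <<'E'
from cupfit import *
R=Rdeck(.2705); o=np.array([.570,-.287,.085])
pts=np.r_[cone(.065,.065,.014),cone(.042,.042,.044)[40:],cone(.025,.025,.068)[40:]]
ms=masks(['scene','side'],'bowl_center',o+R@[0,0,.04])
x,e=fitpos(ms,R,pts,o+R@[.005,0,.01]); print(x.round(4),(R.T@(x-o)*1000).round(1),e)
s=env.read_camera('side')['image']; c=env.read_camera('scene')['image']
f=lambda i,x,y:cv2.resize(i[y:y+100,x:x+100],(400,400),interpolation=2)
import sys
cv2.imwrite('pics/%s.png'%sys.argv[1],np.hstack([f(s,160,250),f(c,110,100)])[:,:,::-1])
E
python3 bf.py b1
```

```text
bowl tcp in deck [ 1.1 -1.1 75. ] tool z [-0.023 -0.014 -1.   ] tool x [-1.     0.001  0.023]
18.3 [ 0.5387 -0.2973  0.1535] [ 0.2 -0.8 -3.1] 0.0492336143133117
scene [154. 146.] [135. 130. 174. 155.] 0.86
side [210. 304.] [190. 280. 235. 335.] 0.96
[ 0.5548 -0.2917  0.1066] [-5.3 -0.4 26.3] 3.1750312874776725
```

```bash
python3 -c "
from h import *
o=env.get_obs();print(o['qpos'].round(1),o['joint_velocities'].round(1),o['effort'].round(1))"
```

```text
[ 44.9   6.7  -8.3 108.9 -22.   50.9 154. ] [-2.4 -0.4  0.7  0.1 -0.2 -0.  -0.1] [  1.2 -37.1  -0.9 -31.   -1.5  -1.1   0. ]
```

Call:
apply_moves(
  targets=[
    [[0,0,8],[0.057,0.016,-0.127]],
    [[0,0,15],[0.114,0.032,-0.254]],
    [[0,0,15],[0.171,0.047,-0.381]],
    [[0,0,15],[0.228,0.063,-0.507]],
    [[0,0,15],[0.285,0.079,-0.634]],
    [[0,0,15],[0.326,0.09,-0.725]],
    [[0,0,15],[0.326,0.09,-0.725]],
    [[0,0,15],[0.326,0.09,-0.725]],
  ],
)

```text
time_s: 19.4
tool_pos: [0.5394, -0.2964, 0.1698]
tool_rot: [162.5, 15.9, 147.5]
force: [0.1, -0.2, -1.6]
grip_width: 0.0492
```

```bash
python3 chk.py|tail -2; python3 -c "
from h import *
o=env.get_obs();print(o['qpos'].round(1),o['joint_velocities'].round(1))
T=Ro.from_euler('xyz',o['tool_rot'],degrees=True).as_matrix(); n=Rdeck(.2705)[:,2]; print('corr rotvec',np.cross(T[:,2],-n).round(4))"; python3 bf.py b2
```

```text
bowl tcp in deck [ 8.8 -0.4 89.4] tool z [-0.027  0.006 -1.   ] tool x [-0.699  0.715  0.023]
19.4 [ 0.5394 -0.2964  0.1698] [ 0.1 -0.2 -1.6] 0.049170760375664056
[ 42.5   6.6  -5.4 107.1 -22.5  54.1 108.5] [ 1.6  0.2 -1.3  0.1  0.1 -0.  -0.2]
corr rotvec [ 0.0018 -0.0274 -0.0026]
scene [154. 146.] [134. 124. 172. 153.] 0.64
side [210. 304.] [186. 275. 236. 328.] 0.58
[ 0.5596 -0.2898  0.1244] [ 6.9  0.  40.3] 2.5158583311348686
```

Call:
apply_moves(
  targets=[
    [[2,0,-8],[0.002,-0.027,0]],
    [[4,1,-16],[0.002,-0.027,0]],
    [[7,2,-23],[0.002,-0.027,0]],
    [[8,2,-28],[0.002,-0.027,0]],
    [[8,2,-28],[0.002,-0.027,0]],
    [[8,2,-28],[0.002,-0.027,0]],
  ],
)

```text
time_s: 20.3
tool_pos: [0.5467, -0.2953, 0.1411]
tool_rot: [161.5, 17.1, 147.0]
force: [0.3, -0.1, -2.3]
grip_width: 0.0495
```

```bash
python3 chk.py|tail -2; python3 bf.py b3
```

```text
bowl tcp in deck [ 3.4 -1.3 60.3] tool z [-0.001  0.002 -1.   ] tool x [-0.698  0.716  0.002]
20.3 [ 0.5467 -0.2953  0.1411] [ 0.3 -0.1 -2.3] 0.049495148594589276
scene [154. 146.] [136. 133. 174. 159.] 0.81
side [210. 304.] [190. 280. 239. 333.] 0.88
[ 0.568  -0.2883  0.0966] [ 2.8 -0.7 11.5] 2.510465282011876
```

View pics/b3.png

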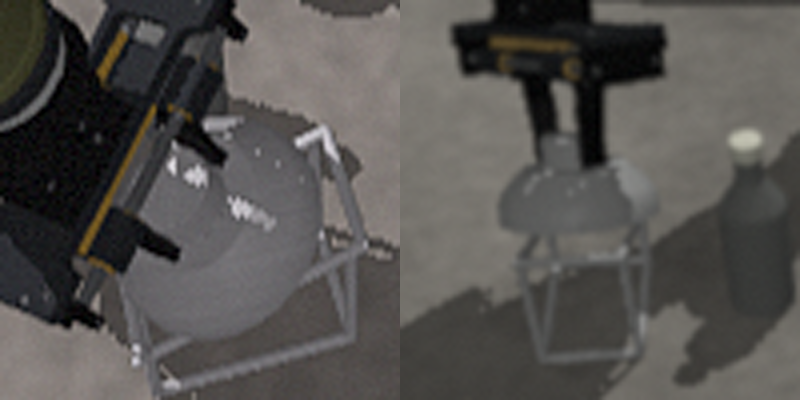

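Call:
apply_moves(
  targets=[
    [[3,1,1],[0,0,0]],
    [[5,1,-4],[0,0,0]],
    [[7,2,-7],[0,0,0]],
    [[7,2,-9],[0,0,0]],
    [[7,2,-9],[0,0,0]],
    [[7,2,-9],[0,0,0]],
  ],
)

```text
time_s: 21.2
tool_pos: [0.5535, -0.2933, 0.1319]
tool_rot: [161.5, 17.0, 147.0]
force: [0.1, 0.1, -2.7]
grip_width: 0.0493
```

```bash
python3 chk.py|tail -2
```

```text
bowl tcp in deck [ 5.9 -1.2 49. ] tool z [-0.001  0.002 -1.   ] tool x [-0.698  0.716  0.002]
21.2 [ 0.5535 -0.2933  0.1319] [ 0.1  0.1 -2.7] 0.04929549025506017
```

Call:
apply_moves(
  targets=[
    [[0.5,0,-1],[0,0,0]],
    [[1,0,-2],[0,0,0]],
    [[1,0,-2.5],[0,0,0]],
    [[1,0,-2.5],[0,0,0]],
    [[1,0,-2.5],[0,0,0]],
  ],
)

```text
time_s: 21.7
tool_pos: [0.5546, -0.2933, 0.1296]
tool_rot: [161.5, 17.1, 147.0]
force: [-0.4, 0.7, -1.5]
grip_width: 0.0494
```

Call:
apply_moves(
  targets=[
    [[0.2,0,-0.5],[0,0,0]],
    [[0.4,0,-1],[0,0,0]],
    [[0.4,0,-1],[0,0,0]],
    [[0.4,0,-1],[0,0,0]],
  ],
)

```text
time_s: 22.1
tool_pos: [0.5547, -0.2933, 0.1293]
tool_rot: [161.5, 17.1, 147.0]
force: [-4.6, 1.8, 3.8]
grip_width: 0.0495
```

Call:
apply_moves(
  targets=[
    [[0,0,0],[0,0,0]],
    [[0,0,0],[0,0,0]],
    [[0,0,0],[0,0,0]],
    [[0,0,0],[0,0,0]],
    [[0,0,0],[0,0,0]],
  ],
  hand=75,
)

```text
time_s: 22.6
tool_pos: [0.5551, -0.2933, 0.1286]
tool_rot: [161.5, 17.1, 147.0]
force: [-0.1, 0.1, 0.7]
grip_width: 0.0734
```

```bash
python3 chk.py|tail -2; python3 bf.py b4
```

```text
bowl tcp in deck [ 5.9 -1.6 45.3] tool z [-0.     0.002 -1.   ] tool x [-0.698  0.716  0.001]
22.6 [ 0.5551 -0.2933  0.1286] [-0.1  0.1  0.7] 0.0734313820164937Traceback (most recent call last):
  File "bf.py", line 4, in <module>
    ms=masks(['scene','side'],'bowl_center',o+R@[0,0,.04])
  File "cupfit.py", line 14, in masks
    out.append((c,best[1]['region'].astype(np.uint8))); print(c,g.round(0),np.round(best[1]['rect']),round(best[1]['conf'],2))
                  ~~~~^^^
TypeError: 'NoneType' object is not subscriptable
```

Retreat along the rest's normal, then check from afar.

Call:
apply_moves(
  targets=[
    [[-4,-1,9],[0,0,0]],
    [[-12,-3,27],[0,0,0]],
    [[-24,-7,54],[0,0,0]],
    [[-35,-10,85],[0,0,0]],
    [[-45,-12,125],[0,0,0]],
    [[-70,-12,165],[0,0,0]],
    [[-70,-12,165],[0,0,0]],
    [[-70,-12,165],[0,0,0]],
  ],
)

```text
time_s: 23.5
tool_pos: [0.4848, -0.3061, 0.2956]
tool_rot: [161.5, 17.3, 146.9]
force: [-0.5, 1.5, -1.0]
grip_width: 0.0749
```

```bash
python3 chk.py|tail -1; python3 bf.py b5
python3 - <<'E'
from cupfit import *
R=Rdeck(-.373); o=np.array([.588,-.005,.085])
ms=masks(['scene','side'],'cup_center',o+R@[0,0,.05])
x,e=fitpos(ms,R,cone(.04,.03,.08),o+R@[.005,0,.005]); print('cup',(R.T@(x-o)*1000).round(1),e)
p,M=wrist('we')
a=cv2.imread('pics/b5.png'); w=p['image'][:,:,::-1]
s=env.read_camera('side')['image'][:,:,::-1]
cv2.imwrite('pics/fin.png',np.vstack([cv2.resize(a,(600,300)),np.hstack([cv2.resize(w,(300,225)),cv2.resize(s[150:290,170:357],(300,225))])]))
E
```

```text
23.5 [ 0.4848 -0.3061  0.2956] [-0.5  1.5 -1. ] 0.07490034381432566
scene [154. 146.] [134. 137. 176. 163.] 0.76
side [210. 304.] [193. 284. 242. 338.] 0.9
[ 0.5722 -0.2852  0.0859] [ 2.7  1.2 -0.3] 0.53883447099237
scene [241. 156.] [222. 148. 251. 175.] 0.62
side [219. 207.] [207. 193. 242. 233.] 0.71
cup [ 1.8 -2.1 -0.1] 0.47552634892544154
```

View pics/fin.png

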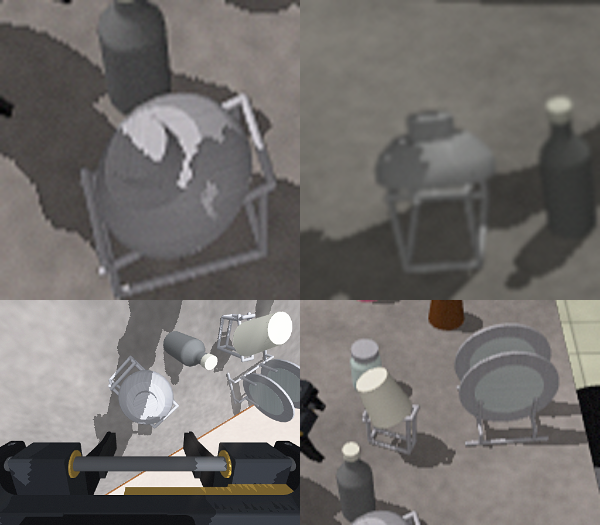

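```bash
python3 -c "
from cell import env
print(env.sign_off())"
```

```text
the job is handed in; nothing more can be done
None
```

I unstacked the cup and bowl, set each mouth-down on its own rest, let go, backed the gripper clear and handed the job in at about 24 s of the 61 s allowed. The hand-in reports no verdict.

| Last camera check (position in its rest's frame) | Up-slope (mm) | Across (mm) | Height error over the rails (mm) |
|---|---|---|---|
| Bowl | +2.7 | +1.2 | −0.3 |
| Cup | +1.8 | −2.1 | −0.1 |

- **Outcome:** all of these are inside the limits, and the silhouette fits were good to about 0.5 px. The fits took each part as square to its rails, so tilt was judged from the picture, where both sit square. The bottle, jar and plates looked unmoved in the last picture; I did not measure them. Both parts were lowered in small steps until a few newtons of contact showed.
- **Checks that disagreed:** the wrist camera read x about 3–7 mm lower than the fixed cameras. I used the midpoint for both grasping and placing, so the difference mostly cancelled.
- **What went wrong and was mended:** while lowering the bowl, the last joint came up against its limit and the tilt fell short. I turned the gripper about 45° round the bowl's axis and finished from there. One detection of the bowl failed just after release because the gripper blocked the view, and it worked once the arm had backed off.

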